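Unlock and open a paddle-latched optics case

TASK

Open the grey optics case so that I can get at the objective inside: draw its spring lock pin out and turn it a quarter turn so that it stays parked out, then pull the recessed paddle to free the latch, raise the lid with it, and leave the lid standing wide open, about upright, with the pin still parked and the paddle let go. Do not disturb the bottle, vials, tape, slide box and lens tissue lying around.

Things in the scene. Friction and masses are not known exactly. Their poses are not given: they have to be found in the camera images.
- case: Grey box case with aluminium edges, fixed to the bench, 170 deep (x) x 230 wide (y) x 125 mm high closed. Origin: centre of its underside. x points from the paddle front to the hinged back, y to its left (seen from the front), z up. Body and lid part at z = 75 mm; the lid top is flat at z = 125. Axes of all case parts are told in this frame, lid shut.
- case_lid (a joint): Lid angle, rad: 0 shut, 1.57 upright, stop at 1.65. Opens by its front rising about the hinge line along case y. Stiff hinge: the lid stays where it is left; raising takes 6 to 12 N at the front rim. Unless the paddle is pulled the hook lets it rise only 0.02 rad. Let go below about 0.07 rad, the paddle hooks it again; shutting it also latches it.
- lid_hinge (a point): Middle of the lid's hinge line (along case y), at the back of the case: x = +85, z = 75 mm in the case frame. Fixed.
- lid_edge (a point): Middle of the lid's lower front rim, 170 mm from the hinge line; moves with the lid. The lid is a hollow shell 50 mm deep with 4 mm walls; the rim right of the middle (y from -110 to -50 mm) is clear to be pushed from below or in front once the lid is up. Hook (y within 12 mm), lug and pin tip hang up to 23 mm below the rim.
- paddle (a joint): Paddle angle, rad: 0 at rest (plate upright, flush with the front), stop at 0.55; its lip swings out to the front (-x). Springs back: 3 N at the lip at rest to 6 N at full pull. The hook comes free between 0.22 and 0.38 rad, different each time: feel whether the lid follows (lifting while it still holds swings the paddle back in). With the lock pin in it is blocked at 0.17 rad.
- paddle_lip (a point): Middle of the paddle's top edge, a round lip 11 mm thick (along case y, top 1.5 mm below the lid top); the plate under it is 84 wide (y), 5 mm thick. Recess behind, open at the top: 41 mm clear (x), 94 mm wide, floor 39 mm below this point; front free: pinch the lip from above, one finger in the recess. Gripped hard it hardly turns between the fingers: tilt them as it swings.
- paddle_pivot (a point): The paddle's pivot line (along case y), 31 mm below paddle_lip; moves with the lid.
- pin_lift (a joint): How far the lock pin is drawn, m: 0 in (locked), stop at 0.019. Spring 4 N when in to 9 N fully drawn. Its cross pin clears the guide sleeve at 0.015; turned a quarter it drops into a 2 mm rest groove and stays at 0.013. Not turned, it springs back in.
- pin_turn (a joint): Turn of the pin's T-bar, rad, positive anticlockwise from above. 0 (bar along case x) in the locking slot; rest groove at +1.57 or -1.57 (bar along case y), either will do; stops at 1.65. Turns only while drawn at least 0.015.
- pin_grip (a point): Centre of the black T-bar on top of the lock pin: bar 50 long x 18 wide x 24 mm high, upright pin axis through its middle, near the front left corner of the lid (case x = -66, y = 78, z = 163 mm when in). Below the bar is a round steel guide sleeve, 24 mm across and 24 mm high, standing on the lid top. The pin is drawn straight up (along z).
- stereo_microscope: Tall stereo microscope on the bench right of the case, to be kept clear of. Origin: middle of its base on the bench, x to its back, z up. Base about 340 x 270 x 60 mm; above it, 120 to 720 mm high, head, column and eyepieces reach 220 mm in front (-x) and 140 mm to each side of the origin.
- dropper_bottle: Bystander: dropper bottle, 38 mm across, 113 mm tall, standing; origin at the centre of its underside.
- tape_roll: Bystander: roll of masking tape, 66 mm across, 19 mm high, lying flat; origin at the centre of its underside.
- vial_a: Bystander: screw-cap sample vial, 22 mm across, 54 mm tall, standing; origin at the centre of its underside.
- vial_b: Bystander: screw-cap sample vial, 22 mm across, 54 mm tall, standing; origin at the centre of its underside.
- slide_box: Bystander: closed flat box for microscope slides, 88 x 170 x 34 mm; origin at the centre of its underside.
- lens_tissue: Bystander: booklet of lens tissue, 73 x 100 x 10 mm, lying flat; origin at the centre of its underside.

How it is judged:
By the outcome, as a careful person would: the job done as asked, in the order asked, and still so for the second after the job is handed in, with the robot touching nothing.
It also fails if it takes over 69 s, if anything falls off the work surface, if the arm or the gripper's body presses on something with over 40 N, if the wrist force passes 120 N, or if a joint passes its speed limit or range.

ROBOT

A 6-joint arm with a two-finger parallel gripper is mounted at the origin on a cart in front of the work surface, level with it; the furniture and walls round the work are solid. World frame = base frame: x ahead of the robot, y to its left, z up, the work surface at z = 0. Lengths are in m, angles in rad, forces in N, time in s.
With the tool pointing down it reaches from about 0.375 to 0.9 m from the base axis. Payload 3.1 kg.
Tool frame: the origin (TCP) lies on the centre line of the jaws, within the pads' length; the fingertips stand 8 mm ahead of it and the grasp point (between the pads) lies 11 mm behind it; z points along the fingers, y is the line along which they close (so a half turn about z gives the same grasp; the last joint's range is limited). The gripper opens to 85 mm and grips with 20 to 120 N. Pads are 22 mm wide; open, the fingers measure 114 mm over their backs; the gripper's body (76 mm by 85 mm) begins 54 mm behind the grasp point. The pads swing forward as they close: fully open they stand 13 mm farther back than shut.
Start: joints at [1.036, 0.527, 1.433, -0, 1.181, -0.178], TCP at [0.218, 0.586, 0.21] pointing down, gripper open.
Joint ranges: [-3.08, 3.08], [-0.75, 2.2], [0.22, 2.44], [-1.43, 4.57], [0, 2.65], [-2.85, 2.85]. Speed limits (rad/s): [2.79, 2.79, 3.14, 3.14, 3.14, 3.14].

INTERFACE

Orientations are given as a unit quaternion [x, y, z, w].
In Python, from station import * gives the robot as it stands.
- The arm moves only by the tool play_rows, never from a script. Its argument "rows" is a list of rows, each a list of 3 entries, a list of its own where there are three numbers: the turn, a rotation vector about the tool's x, y, z in degrees, then the shift along the tool's x, y, z in mm, then the closure, from 0 (fully open) to 1 (shut). In form: [[[ax, ay, az], [dx, dy, dz], jaw], ...]. A call has 1 to 12 rows; each row shifts and turns the commanded pose from where the row before left it, along the tool's axes as they then stand; what a row does not reach is not made up. A row lasts 1/12 s, in which the tool goes at most 41.7 mm and 7.16 degrees, less where a joint would pass 70% of its speed; a pose out of reach is approached as far as the arm can. A call with a gripper value outside its range is refused whole. The fingers move at their own pace and stop on an object; "grip_force" is the grip in N (left out, the last holds). Time passes only in rows, so rows that do not move let the fingers close. It gives the time, the measured TCP pose, the force, the opening and the grip force at its end, in the units of the state.
- sense(): the state, without advancing time (a new reading comes with each control period).
- snapshot(name): name is "scene" or "top" or "wrist"; returns (picture, depth): 400x640x3 uint8, red, green, blue; 400x640 float32, m along the optical axis (not along the pixel's ray), 0 where there is no reading.
- get_calibration(name): a dict with "vfov" (degrees; the focal length in pixels is half the picture's height over the tangent of half this angle, whatever the lens; pixels are square), "cx", "cy" (the principal point, pixels), "xyz" and "attitude" of the camera in the world. Camera axes: x right, y down, z forward; pixel columns grow to the right and rows downward; lengths in m; the calibration is good to about 2 mm. A picture is of the moment at which its call begins: read the wrist's pose just before it. get_calibration takes no time and is no camera call; for the wrist camera it gives the pose at the moment of the call.
- sign_off(): hands the job in; it is judged then, once.
The state is a dict: "t": time; "q": joint angles; "qd": joint speeds; "tau": joint torques, N m; "tcp_pos": TCP position; "tool_rot": TCP orientation; "force": force on the tool from outside, world axes, zero at the start; "ft_torque": the same for the moment, N m; "finger_gap": opening from 0.0 (shut) to 1.0 (fully open); "gripper_force": force on a finger pad.
Only numpy, scipy, OpenCV 4.12 (cv2) and the standard library are available. Lean on these libraries where they do the work, as an engineer would, in place of code of your own. Each camera call takes 0.05 s, during which the arm holds its last target. There are 200 camera calls.

## Working session

There is one attempt and no reset: what is moved stays moved. The work goes in short steps, Python scripts to look and compute and a tool call to move; the robot and the scene stay as the last step left them, time stands still between calls to the robot, and variables do not carry over. Pictures are saved under pics/ and viewed, at most 10 in all, crops included, and the job is handed in when it is done.

Besides the shell and the picture viewer there is one more tool, called after "Request:" as name(argument=value, ...) on one line, values as JSON. play_rows: Moves the arm, as the interface text tells. Its arguments: {"type":"object","properties":{"rows":{"type":"array","items":{"type":"array"}},"grip_force":{"type":"number"}},"required":["rows"]}

```bash
mkdir -p pics; cat > h.py <<'E'
import numpy as np,cv2
from station import *
from scipy.spatial.transform import Rotation as R
def rot(a):
    a=np.array(a,float)
    return a if a.shape==(3,3) else R.from_quat(a).as_matrix()
def pts(d,c):
    f=200/np.tan(np.radians(c['vfov'])/2)
    v,u=np.mgrid[0:400,0:640]
    p=np.stack([(u-c['cx'])/f*d,(v-c['cy'])/f*d,d],-1)
    return p@rot(c['attitude']).T+np.array(c['xyz'])
def save(n,im): cv2.imwrite('pics/'+n,im[...,::-1])
E
python3 - <<'E'
from h import *
for n in ('scene','top'):
    c=get_calibration(n);print(n,c)
    im,d=snapshot(n);save(n+'.png',im);np.savez(n+'.npz',im=im,d=d,p=pts(d,c))
s=sense();print(s)
E
```

```text
scene {'vfov': 43.69307503965301, 'cx': 322.794210834167, 'cy': 197.48308902744546, 'xyz': array([-0.46704519,  1.21508574,  0.73880122]), 'attitude': array([-0.31382068,  0.77687961, -0.51046789,  0.19338353])}
top {'vfov': 51.881015699082845, 'cx': 322.21448652079334, 'cy': 196.3700383012401, 'xyz': array([0.34067198, 0.17972517, 1.44210784]), 'attitude': array([-0.69915736,  0.71168113, -0.04965993,  0.04714721])}
{'t': 0.1, 'q': array([ 1.03652731e+00,  5.28406880e-01,  1.43377718e+00,  3.00233409e-05,
        1.18142678e+00, -1.78514581e-01]), 'qd': array([ 0.00054243, -0.00536387, -0.00136337, -0.00075341, -0.00048608,
        0.00038455]), 'tau': array([-7.08537282e-04, -4.43307889e+01, -1.78587270e+01, -2.64865494e-04,
        3.93821319e-03,  9.38373347e-06]), 'tcp_pos': array([0.21729879, 0.5852672 , 0.20860988]), 'tool_rot': array([ 1.76946218e-01,  9.84220005e-01, -9.40838690e-04, -3.65077004e-04]), 'force': array([-0.2327972 ,  0.07521764,  0.41178871]), 'ft_torque': array([-0.0293409 , -0.00904839, -0.03490774]), 'gripper_force': 0.0, 'finger_gap': 0.9972894832157255}
```

View pics/top.png

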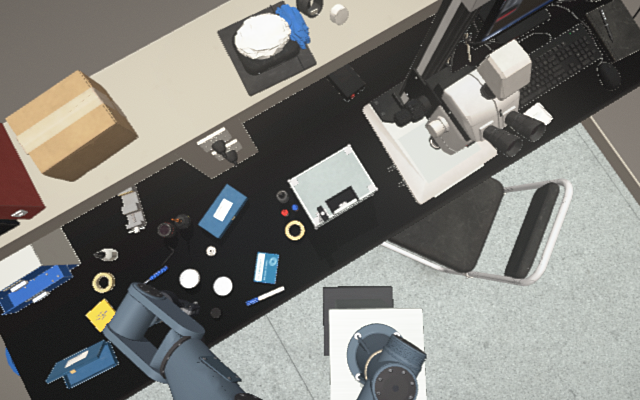

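View pics/scene.png

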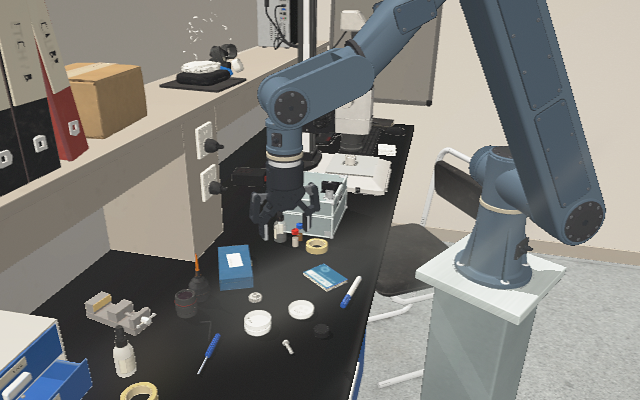

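The top view shows the case at about (333,186), with the paddle recess at about (345,197) and the T-bar at about (323,205). The bottle is at (281,196), the red and blue vials at (285,212) and (296,208), the tape at (295,230), and the microscope to the right.

```bash
python3 - <<'E'
from h import *
z=np.load('top.npz');p=z['p'];im=z['im'];d=z['d']
roi=np.zeros(d.shape,bool);roi[135:240,270:390]=1
m=roi&(d>0)&(abs(p[...,2]-.125)<.006)
print(m.sum(),np.median(p[m][:,2]))
r=cv2.minAreaRect((p[m][:,:2]*1000).astype(np.float32));print(r);print(cv2.boxPoints(r))
t=roi&(p[...,2]>.16)&(p[...,2]<.19);print(t.sum(),p[t].mean(0)); 
if t.sum()>4: print(cv2.minAreaRect((p[t][:,:2]*1000).astype(np.float32)))
for (u,v) in [(281,196),(285,212),(296,208),(295,230),(345,197),(265,265),(222,208)]: print(u,v,p[v,u].round(3))
big=cv2.resize(im[130:250,260:400],None,fx=5,fy=5,interpolation=cv2.INTER_CUBIC)
save('crop.png',big)
E
```

```text
3195 0.12476091042818194
((559.3621826171875, 139.57337951660156), (177.88302612304688, 237.6405029296875), 29.994232177734375)
[[422.9323    198.0177   ]
 [541.7319     -7.7969666]
 [695.79205    81.12906  ]
 [576.9925    286.94373  ]]
96 [0.46247228 0.1734163  0.17343866]
((463.3232727050781, 173.3542938232422), (49.93263244628906, 18.254547119140625), 28.550310134887695)
281 196 [0.529 0.309 0.103]
285 212 [0.481 0.3   0.055]
296 208 [0.494 0.263 0.055]
295 230 [0.422 0.27  0.003]
345 197 [0.525 0.097 0.078]
265 265 [ 0.303  0.375 -0.002]
222 208 [0.501 0.52  0.028]
```

View pics/crop.png

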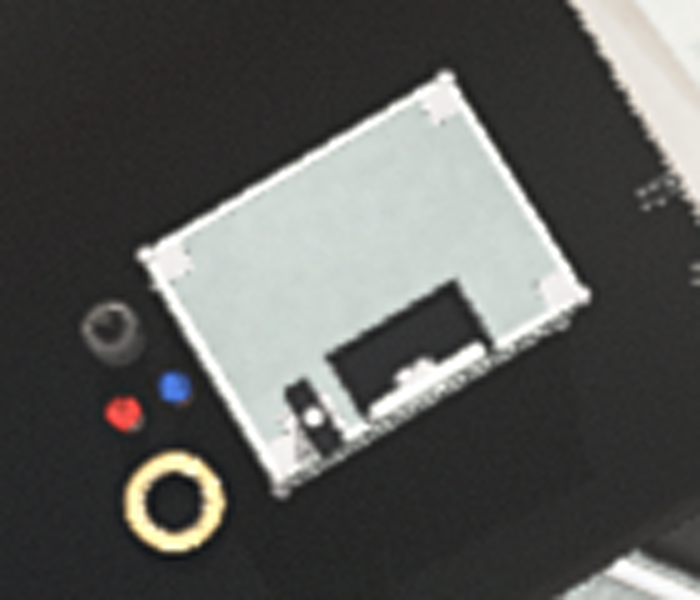

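Request:
play_rows(rows=[[[0,0,-6.3],[0,0,-8],0],[[0,0,-6.3],[0,0,-8],0],[[0,0,-6.3],[0,0,-8],0],[[0,0,-6.3],[0,0,-8],0],[[0,0,-6.3],[0,0,-8],0],[[0,0,-6.3],[0,0,-8],0],[[0,0,-6.3],[0,0,-8],0],[[0,0,-6.3],[0,0,-8],0]])

```text
t: 0.77
tcp_pos: [0.2174, 0.5854, 0.2733]
tool_rot: [-0.262, 0.965, -0.001, -0.001]
force: [0.4, 1.0, 0.2]
finger_gap: 0.996
gripper_force: 0.0
```

Request:
play_rows(rows=[[[0,0,0],[0,-20,0],0],[[0,0,0],[0,-40,0],0],[[0,0,0],[0,-40,0],0],[[0,0,0],[0,-40,0],0],[[0,0,0],[0,-40,0],0],[[0,0,0],[0,-40,0],0],[[0,0,0],[0,-40,0],0],[[0,0,0],[0,-40,0],0],[[0,0,0],[0,-40,0],0],[[0,0,0],[0,-40,0],0],[[0,0,0],[0,-40,0],0],[[0,0,0],[-7,-40,0],0]])

```text
t: 1.77
tcp_pos: [0.4529, 0.1889, 0.2732]
tool_rot: [-0.259, 0.966, 0.0, -0.001]
force: [0.9, 0.6, -0.0]
finger_gap: 0.999
gripper_force: 0.0
```

Request:
play_rows(rows=[[[0,0,0],[0,-20,0],0],[[0,0,0],[0,0,0],0],[[0,0,0],[0,0,0],0]])

```text
t: 2.02
tcp_pos: [0.4639, 0.1728, 0.273]
tool_rot: [-0.258, 0.966, 0.0, -0.001]
force: [0.4, -0.2, -0.0]
finger_gap: 0.996
gripper_force: 0.0
```

```bash
cat >> h.py <<'E'
O=np.array([.5594,.1396,0]);A=np.radians(30)
C=np.array([[np.cos(A),-np.sin(A),0],[np.sin(A),np.cos(A),0],[0,0,1]])
def case(p): return (np.asarray(p)-O)@C
def st():
    s=sense();Rt=C.T@rot(s['tool_rot'])
    print('t%.2f'%s['t'],'case mm',(case(s['tcp_pos'])*1000).round(1),'zaxis',Rt[:,2].round(3),'y',Rt[:,1].round(3),'F',(np.array(s['force'])@C).round(1),'gap',round(s['finger_gap'],3),'gf',s['gripper_force'],'q',np.round(s['q'],2))
    return s
E
python3 - <<'E'
from h import *
st();c=get_calibration('wrist');im,d=snapshot('wrist');save('w1.png',im);p=case(pts(d,c))*1000
np.save('w1.npy',p)
m=(d>0)&(p[...,2]>165)&(p[...,2]<182)&(abs(p[...,0]+66)<45)&(abs(p[...,1]-78)<35)
q=p[m];print(m.sum(),q.mean(0));print(cv2.minAreaRect(q[:,:2].astype(np.float32)))
print(c['xyz'])
m=(d>0)&(abs(p[...,2]-125)<4);q=p[m];print(q.min(0),q.max(0))
E
```

```text
t2.02 case mm [-66.1  76.5 273. ] zaxis [-0.001  0.001 -1.   ] y [0.003 1.    0.001] F [ 0.2 -0.4 -0. ] gap 0.996 gf 0.0 q [ 0.13  0.27  1.67  0.    1.2  -1.96]
893 [-65.32138857  78.46048267 174.78746059]
((-63.86030197143555, 78.32170104980469), (18.4591007232666, 49.0142822265625), 89.96231842041016)
[0.39589045 0.13236032 0.43824677]
[ -87.29777383 -354.74259396  121.00979786] [261.15761581 500.64499084 128.99758985]
```

View pics/w1.png

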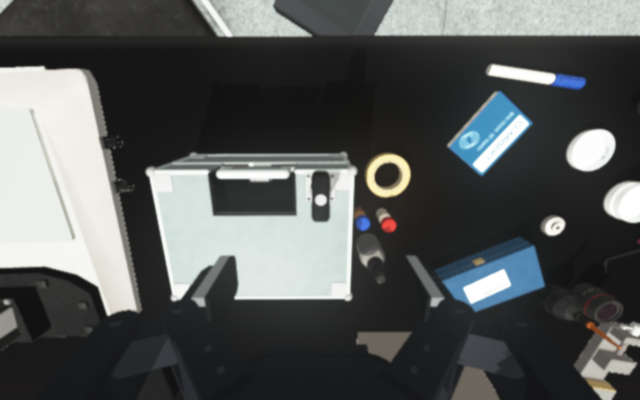

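The wrist view shows the T-bar at about (320,195), the paddle lip at (252,174) and the recess behind it. The measured bar centre, at case (-65, 78), agrees with the given value. Next I go down and grip.

Request:
play_rows(rows=[[[0,0,0],[-1,2,20],0],[[0,0,0],[0,0,30],0],[[0,0,0],[0,0,30],0],[[0,0,0],[0,0,20],0],[[0,0,0],[0,0,12],0],[[0,0,0],[0,0,0],0.5],[[0,0,0],[0,0,0],1],[[0,0,0],[0,0,0],1],[[0,0,0],[0,0,0],1],[[0,0,0],[0,0,0],1],[[0,0,0],[0,0,0],1],[[0,0,0],[0,0,0],1]], grip_force=60)

```text
t: 3.07
tcp_pos: [0.464, 0.176, 0.1621]
tool_rot: [-0.259, 0.966, -0.0, 0.001]
force: [0.2, -0.5, -0.1]
finger_gap: 0.005
gripper_force: 0.0
```

```bash
python3 - <<'E'
from h import *
st()
p=np.load('w1.npy')
m=np.zeros(p.shape[:2],bool);m[160:185,212:294]=1
m&=(p[...,2]>112)&(p[...,2]<124.5);q=p[m];print(m.sum(),np.percentile(q,[1,50,99],axis=0))
for r in range(160,185,2): print(r,p[r,235].round(1),p[r,270].round(1))
E
```

```text
t3.07 case mm [-64.4  79.2 162.1] zaxis [ 0.001 -0.    -1.   ] y [-0.  1. -0.] F [-0.1 -0.5 -0.1] gap 0.005 gf 0.0 q [ 0.14  0.42  1.8   0.    0.91 -1.96]
633 [[-82.75656192 -46.76583154 113.19071978]
 [-78.56846046  -2.14486867 122.86085392]
 [-65.76330172  42.26467091 124.44848519]]
160 [-82.  -37.6  53.6] [-82.2  11.   55.7]
162 [-82.7 -32.   73.5] [-82.6  13.9  74.1]
164 [-80.9 -30.8  78.5] [-80.1  13.9  74.6]
166 [-80.3 -27.8  89.3] [-80.1  16.2  88.9]
168 [-80.8 -23.4 105. ] [-80.7  18.8 105.2]
170 [-81.8 -18.5 122.3] [-81.8  21.7 122.7]
172 [-79.8 -18.2 123.8] [-79.5  21.5 122.7]
174 [-77.6 -18.4 124.1] [-77.5  21.7 124.5]
176 [-75.  -18.9 123. ] [-74.7  21.2 122.3]
178 [-62.6 -32.3  79.3] [-60.4  12.1  70.4]
180 [-59.6 -32.8  78.2] [-59.1  13.   76.4]
182 [-57.2 -32.8  79.3] [-57.4  13.6  80.6]
184 [-54.4 -33.2  78.8] [-54.5  13.3  80. ]
```

The gap reads about 0 with no pad force, so the grip may have missed. I'll look.

```bash
python3 - <<'E'
from h import *
im,d=snapshot('wrist');save('w2.png',im)
st()
im,d=snapshot('scene');big=cv2.resize(im[100:280,220:400],None,fx=3.2,fy=3.2);save('s2.png',big)
E
```

```text
t3.12 case mm [-64.5  79.2 162. ] zaxis [ 0.001 -0.    -1.   ] y [-0.  1. -0.] F [0.1 0.8 0.4] gap -0.001 gf 0.0 q [ 0.14  0.43  1.8   0.    0.91 -1.96]
```

View pics/w2.png

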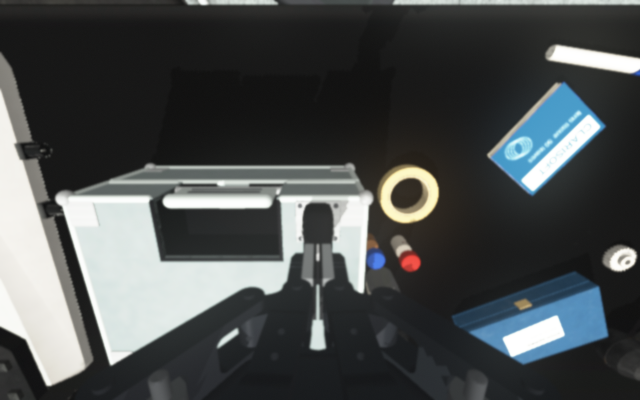

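View pics/s2.png

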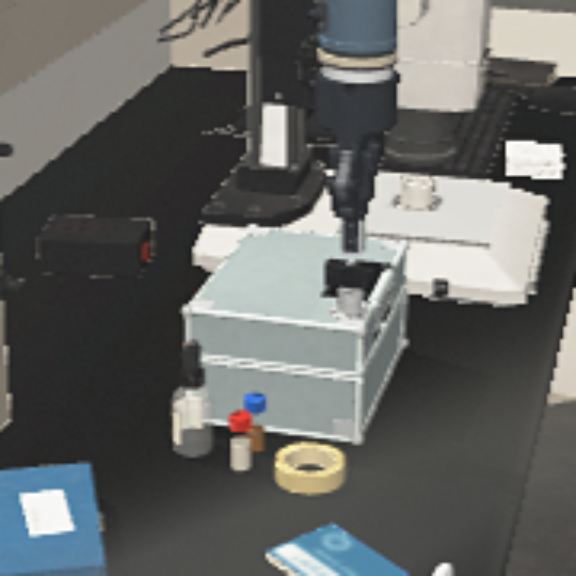

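The wrist view shows the closed fingers covering the back half of the bar, with the bar's front end still visible at (318,225). In the scene crop the fingertips end at about (352,250), behind or above the bar. I'll measure the tips with depth.

```bash
python3 - <<'E'
from h import *
c=get_calibration('scene');im,d=snapshot('scene');p=case(pts(d,c))*1000
for v in range(160,196,2): print(v,[tuple(p[v,u].round(0).astype(int)) for u in (326,330,334,338)])
c=get_calibration('wrist');im,d=snapshot('wrist');p=case(pts(d,c))*1000
for v in range(200,300,8): print(v,[tuple(p[v,u].round(0).astype(int)) for u in (302,310,318,326)])
E
```

```text
160 [(np.int64(-63), np.int64(140), np.int64(265)), (np.int64(-73), np.int64(134), np.int64(264)), (np.int64(-78), np.int64(101), np.int64(253)), (np.int64(8), np.int64(-404), np.int64(72))]
162 [(np.int64(-60), np.int64(125), np.int64(253)), (np.int64(-74), np.int64(134), np.int64(258)), (np.int64(-74), np.int64(79), np.int64(239)), (np.int64(5), np.int64(-390), np.int64(69))]
164 [(np.int64(-59), np.int64(121), np.int64(246)), (np.int64(-71), np.int64(122), np.int64(248)), (np.int64(-74), np.int64(78), np.int64(232)), (np.int64(0), np.int64(-367), np.int64(69))]
166 [(np.int64(-57), np.int64(110), np.int64(236)), (np.int64(-70), np.int64(118), np.int64(240)), (np.int64(-351), np.int64(1445), np.int64(739)), (np.int64(-5), np.int64(-341), np.int64(71))]
168 [(np.int64(-52), np.int64(86), np.int64(220)), (np.int64(-69), np.int64(112), np.int64(232)), (np.int64(6), np.int64(-318), np.int64(69)), (np.int64(-9), np.int64(-324), np.int64(69))]
170 [(np.int64(-52), np.int64(85), np.int64(213)), (np.int64(-65), np.int64(92), np.int64(217)), (np.int64(3), np.int64(-302), np.int64(67)), (np.
[... 4085 characters left out ...]
int64(-75), np.int64(75), np.int64(217)), (np.int64(-75), np.int64(79), np.int64(217)), (np.int64(-75), np.int64(82), np.int64(217))]
280 [(np.int64(-76), np.int64(72), np.int64(225)), (np.int64(-75), np.int64(75), np.int64(222)), (np.int64(-74), np.int64(78), np.int64(221)), (np.int64(-73), np.int64(82), np.int64(221))]
288 [(np.int64(-77), np.int64(72), np.int64(231)), (np.int64(-76), np.int64(75), np.int64(230)), (np.int64(-70), np.int64(78), np.int64(222)), (np.int64(-76), np.int64(82), np.int64(230))]
296 [(np.int64(-76), np.int64(72), np.int64(236)), (np.int64(-76), np.int64(75), np.int64(236)), (np.int64(-66), np.int64(78), np.int64(222)), (np.int64(-76), np.int64(82), np.int64(236))]
```

The closed tips stand at z of about 187 with the TCP at 162. So in fact they end about 25 mm behind the reported TCP, and they closed above the bar. I'll open and go 34 mm lower.

Request:
play_rows(rows=[[[0,0,0],[0,0,0],0.3],[[0,0,0],[0,0,0],0.3],[[0,0,0],[0,0,0],0.3],[[0,0,0],[0,0,0],0.3],[[0,0,0],[0,0,12],0.3],[[0,0,0],[0,0,12],0.3],[[0,0,0],[0,0,10],0.3],[[0,0,0],[0,0,0],1],[[0,0,0],[0,0,0],1],[[0,0,0],[0,0,0],1],[[0,0,0],[0,0,0],1],[[0,0,0],[0,0,0],1]], grip_force=60)

```text
t: 4.27
tcp_pos: [0.4642, 0.1761, 0.1282]
tool_rot: [-0.259, 0.966, -0.0, 0.001]
force: [0.1, 0.4, 1.5]
finger_gap: 0.196
gripper_force: 59.4
```

```bash
python3 - <<'E'
from h import *
st()
E
```

```text
t4.27 case mm [-64.2  79.2 128.2] zaxis [ 0.001 -0.    -1.   ] y [-0.  1. -0.] F [0.3 0.3 1.5] gap 0.196 gf 59.427584409713745 q [ 0.14  0.48  1.83  0.    0.83 -1.96]
```

Request:
play_rows(rows=[[[0,0,0],[0,0,-5],1],[[0,0,0],[0,0,-5],1],[[0,0,0],[0,0,-4],1],[[0,0,0],[0,0,-3],1],[[0,0,0],[0,0,0],1]], grip_force=70)

```text
t: 4.68
tcp_pos: [0.4641, 0.1761, 0.1449]
tool_rot: [-0.259, 0.966, -0.0, 0.001]
force: [1.8, 0.9, -8.5]
finger_gap: 0.198
gripper_force: 69.7
```

```bash
python3 - <<'E'
from h import *
st()
E
```

```text
t4.68 case mm [-64.3  79.2 144.9] zaxis [ 0.001 -0.    -1.   ] y [-0.  1. -0.] F [ 2.  -0.1 -8.5] gap 0.198 gf 69.68823552131653 q [ 0.14  0.45  1.82  0.    0.87 -1.96]
```

Request:
play_rows(rows=[[[0,0,6.5],[0,0,0],1],[[0,0,6.5],[0,0,0],1],[[0,0,6.5],[0,0,0],1],[[0,0,6.5],[0,0,0],1],[[0,0,6.5],[0,0,0],1],[[0,0,6.5],[0,0,0],1],[[0,0,6.5],[0,0,0],1],[[0,0,6.5],[0,0,0],1],[[0,0,6.5],[0,0,0],1],[[0,0,6.5],[0,0,0],1],[[0,0,6.5],[0,0,0],1],[[0,0,6.5],[0,0,0],1]])

```text
t: 5.68
tcp_pos: [0.4642, 0.1769, 0.1443]
tool_rot: [0.41, 0.912, 0.001, 0.0]
force: [2.8, 4.2, -7.5]
finger_gap: 0.195
gripper_force: 69.5
```

Request:
play_rows(rows=[[[0,0,6.5],[0,0,0],1],[[0,0,5.5],[0,0,0],1],[[0,0,0],[0,0,0],1]])

```text
t: 5.93
tcp_pos: [0.4643, 0.177, 0.1444]
tool_rot: [0.502, 0.865, 0.001, 0.0]
force: [2.0, 4.6, -9.2]
finger_gap: 0.197
gripper_force: 69.5
```

```bash
python3 - <<'E'
from h import *
st();print(sense()['ft_torque'])
E
```

```text
t5.93 case mm [-63.7  79.9 144.4] zaxis [ 0.002  0.001 -1.   ] y [ 1.    -0.004  0.002] F [ 4.   3.  -9.2] gap 0.197 gf 69.48630809783936 q [ 0.14  0.45  1.82  0.    0.87 -0.38]
[ 0.74586376 -0.59657065 -0.02727215]
```

Request:
play_rows(rows=[[[0,0,0],[0,0,2],1],[[0,0,0],[0,0,1.5],1],[[0,0,0],[0,0,0],1],[[0,0,0],[0,0,0],1]])

```text
t: 6.27
tcp_pos: [0.4643, 0.1769, 0.1412]
tool_rot: [0.5, 0.866, 0.001, 0.0]
force: [2.8, 4.7, -5.2]
finger_gap: 0.197
gripper_force: 69.9
```

Request:
play_rows(rows=[[[0,0,0],[0,0,0],0.4],[[0,0,0],[0,0,0],0.4],[[0,0,0],[0,0,0],0.4],[[0,0,0],[0,0,0],0.4],[[0,0,0],[0,0,-30],0.4],[[0,0,0],[0,0,-40],0.4],[[0,0,0],[0,0,-40],0.4],[[0,0,0],[0,0,-30],0.4],[[0,0,0],[0,0,0],0.4],[[0,0,0],[0,0,0],0.4]])

```text
t: 7.1
tcp_pos: [0.4647, 0.1759, 0.2832]
tool_rot: [0.5, 0.866, 0.001, 0.002]
force: [-0.3, -0.2, -0.2]
finger_gap: 0.598
gripper_force: 0.0
```

```bash
python3 - <<'E'
from h import *
st();c=get_calibration('wrist');im,d=snapshot('wrist');p=case(pts(d,c))*1000
m=(d>0)&(p[...,2]>170)&(p[...,2]<200)&(abs(p[...,0]+66)<45)&(abs(p[...,1]-78)<40)
q=p[m];print(m.sum(),np.median(q,0),cv2.minAreaRect(q[:,:2].astype(np.float32)))
m=(d>0)&(p[...,2]>118)&(p[...,2]<127)&(abs(p[...,1])<38)&(p[...,0]<-60)
q=p[m];print(m.sum(),np.percentile(q,[2,50,98],axis=0).round(1) if m.sum() else '')
save('w3.png',im)
E
```

```text
t7.10 case mm [-63.9  78.8 283.2] zaxis [ 0.005 -0.002 -1.   ] y [1.    0.    0.005] F [-0.4 -0.  -0.2] gap 0.598 gf 0.0 q [ 0.14  0.26  1.65 -0.    1.22 -0.39]
945 [-63.1336662   82.26892988 187.89691455] ((-62.78215789794922, 79.21063232421875), (19.17202377319336, 49.40966796875), 0.08168689161539078)
449 [[-82.2 -35.9 119.7]
 [-76.9   2.2 123.1]
 [-71.8  36.4 124.8]]
```

The pin is parked: the bar top is at z=188 (13 mm drawn) and the bar lies along case y. The lip centre is at about case x -79.5 once the 2 mm frame offset is corrected. I'll pinch the lip at y=-20.

Request:
play_rows(rows=[[[0,0,0],[-25,-4,0],0.5],[[0,0,0],[-25,-4,0],0.5],[[0,0,0],[-25,-3,0],0.5],[[0,0,0],[-23,-3,25],0.5],[[0,0,0],[0,0,35],0.5],[[0,0,0],[0,0,35],0.5],[[0,0,0],[0,0,30],0.5],[[0,0,0],[0,0,25],0.5],[[0,0,0],[0,0,20],0.5],[[0,0,0],[0,0,15],0.5],[[0,0,0],[0,0,0],0.5]])

```text
t: 8.07
tcp_pos: [0.4961, 0.0841, 0.0915]
tool_rot: [0.5, 0.866, -0.003, -0.005]
force: [-0.7, -0.6, 0.5]
finger_gap: 0.498
gripper_force: 0.0
```

```bash
echo 'O=np.array([.5607,.1413,0])' >> h.py; python3 - <<'E'
from h import *
st()
E
```

```text
t8.07 case mm [-84.6 -17.3  91.5] zaxis [-0.01   0.006 -1.   ] y [ 1.   -0.   -0.01] F [-0.9 -0.2  0.5] gap 0.498 gf 0.0 q [-0.05  0.56  1.83 -0.    0.76 -0.58]
```

Request:
play_rows(rows=[[[0,0,0],[0,4,0],0.5],[[0,0,0],[0,0,6],0.5],[[0,0,0],[0,0,6],0.5],[[0,0,0],[0,0,5],0.5],[[0,0,0],[0,0,0],0.5]])

```text
t: 8.48
tcp_pos: [0.5036, 0.0861, 0.0785]
tool_rot: [0.5, 0.866, -0.0, -0.0]
force: [-0.4, -0.3, -0.2]
finger_gap: 0.498
gripper_force: 0.0
```

```bash
python3 - <<'E'
from h import *
st()
im,d=snapshot('wrist');save('w4.png',im)
E
```

```text
t8.48 case mm [-77.1 -19.2  78.5] zaxis [-0.001  0.001 -1.   ] y [ 1.     0.    -0.001] F [-0.5 -0.  -0.2] gap 0.498 gf 0.0 q [-0.05  0.58  1.83 -0.    0.73 -0.57]
```

View pics/w4.png

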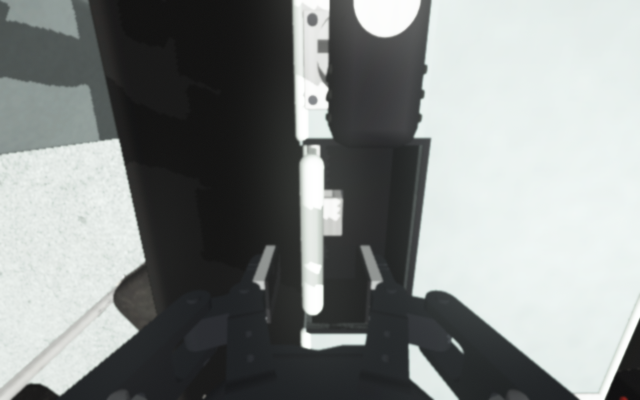

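The view shows the fingers straddling the lip. The pads are at columns 268 and 370, the lip at about 312, and the right finger is inside the recess.

Request:
play_rows(rows=[[[0,0,0],[0,-2,5],0.5],[[0,0,0],[0,0,0],0.7],[[0,0,0],[0,0,0],1],[[0,0,0],[0,0,0],1],[[0,0,0],[0,0,0],1],[[0,0,0],[0,0,0],1],[[0,0,0],[0,0,0],1]], grip_force=60)

```text
t: 9.12
tcp_pos: [0.5014, 0.0846, 0.0742]
tool_rot: [0.5, 0.866, -0.001, -0.001]
force: [-3.1, -4.1, 4.7]
finger_gap: 0.104
gripper_force: 58.6
```

```bash
python3 - <<'E'
from h import *
st()
E
```

```text
t9.12 case mm [-79.7 -19.4  74.2] zaxis [-0.002  0.    -1.   ] y [ 1.     0.001 -0.002] F [-4.7 -2.   4.7] gap 0.104 gf 58.56133818626404 q [-0.05  0.59  1.84 -0.    0.72 -0.58]
```

Request:
play_rows(rows=[[[-4,0,0],[0,0.9,0],1],[[-4,0,0],[0,0.9,0],1],[[0,0,0],[0,0,0],1],[[0,0,0],[0,0,0],1]])

```text
t: 9.45
tcp_pos: [0.5037, 0.0859, 0.0743]
tool_rot: [0.499, 0.864, 0.06, 0.034]
force: [-2.2, -0.9, 3.3]
finger_gap: 0.105
gripper_force: 59.4
```

```bash
python3 - <<'E'
from h import *
s=st();print(np.array(s['ft_torque'])@C)
E
```

```text
t9.45 case mm [-77.1 -19.5  74.3] zaxis [ 0.138  0.    -0.99 ] y [ 0.99  -0.001  0.138] F [-2.4  0.3  3.3] gap 0.105 gf 59.35167074203491 q [-0.1   0.56  1.94  0.16  0.54 -0.76]
[0.11037023 0.54832822 0.04635521]
```

Request:
play_rows(rows=[[[-4,0,0],[0,0.9,0],1],[[-4,0,0],[0,0.9,0],1],[[0,0,0],[0,0,0],1],[[0,0,0],[0,0,0],1]])

```text
t: 9.78
tcp_pos: [0.5057, 0.0872, 0.0748]
tool_rot: [0.495, 0.858, 0.116, 0.066]
force: [-4.2, -5.5, 9.0]
finger_gap: 0.103
gripper_force: 60.1
```

```bash
python3 - <<'E'
from h import *
s=st();print(np.array(s['ft_torque'])@C)
c=get_calibration('wrist');im,d=snapshot('wrist');save('w5.png',im);p=case(pts(d,c))*1000
m=(d>0)&(p[...,2]>100)&(p[...,2]<122)&(abs(p[...,1]-20)<15)&(p[...,0]<-65)&(p[...,0]>-110)
q=p[m];print(m.sum(),np.percentile(q,[5,50,95],axis=0).round(1) if m.sum() else '')
m=(d>0)&(abs(p[...,2]-125)<5)&(p[...,0]>-20);q=p[m];print('lid',np.median(q[:,2]))
E
```

```text
t9.78 case mm [-74.7 -19.4  74.8] zaxis [ 0.265  0.002 -0.964] y [0.964 0.    0.265] F [-6.4 -2.6  9. ] gap 0.103 gf 60.07570266723633 q [-0.16  0.55  2.03  0.46  0.39 -1.09]
[-0.30440655  1.04320114 -0.06640119]
610 [[-91.3   6.5 117.9]
 [-90.1  20.4 120.9]
 [-81.2  33.7 121.9]]
lid 125.68848495083668
```

View pics/w5.png

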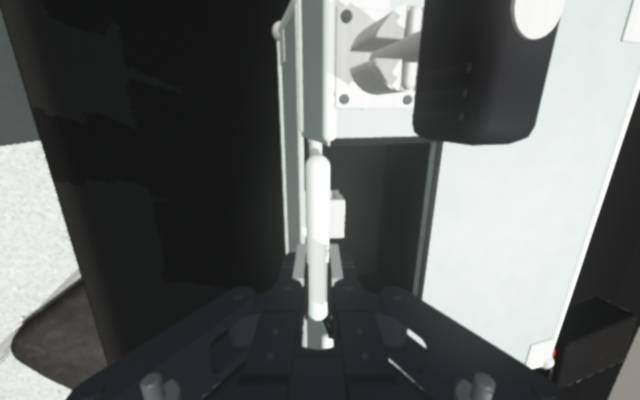

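The view shows the paddle swung out, with the lip's top edge now at (318,160–320), and its displacement corresponds to about 0.26 rad. I'll continue to about 0.48 rad.

Request:
play_rows(rows=[[[-3,0,0],[0,0.2,-0.4],1],[[-3,0,0],[0,0.2,-0.3],1],[[-3,0,0],[0,0.4,-0.3],1],[[-3,0,0],[0,0.5,0],1],[[0,0,0],[0,0,0],1],[[0,0,0],[0,0,0],1]])

```text
t: 10.33
tcp_pos: [0.5075, 0.0885, 0.0757]
tool_rot: [0.489, 0.848, 0.18, 0.101]
force: [-4.4, -9.1, 11.5]
finger_gap: 0.109
gripper_force: 60.4
```

```bash
python3 - <<'E'
from h import *
s=st();print(np.array(s['ft_torque'])@C)
E
```

```text
t10.33 case mm [-72.5 -19.1  75.7] zaxis [ 0.404  0.006 -0.915] y [0.915 0.    0.404] F [-8.4 -5.7 11.5] gap 0.109 gf 60.413798689842224 q [-0.23  0.57  2.13  1.14  0.31 -1.83]
[-0.8091844   1.26790962 -0.28975559]
```

Request:
play_rows(rows=[[[-3,0,0],[0,0.2,-0.6],1],[[-3,0,0],[0,0.2,-0.6],1],[[0,0,0],[0,0,0],1]])

```text
t: 10.58
tcp_pos: [0.5077, 0.0889, 0.0761]
tool_rot: [0.486, 0.841, 0.21, 0.115]
force: [-2.6, -10.7, 12.3]
finger_gap: 0.111
gripper_force: 60.5
```

```bash
python3 - <<'E'
from h import *
s=st();print(np.array(s['ft_torque'])@C)
E
```

```text
t10.58 case mm [-72.1 -18.9  76.1] zaxis [ 0.465  0.01  -0.885] y [ 0.885 -0.003  0.465] F [-7.6 -8.  12.3] gap 0.111 gf 60.49798786640167 q [-0.26  0.59  2.17  1.48  0.34 -2.2 ]
[-1.17690143  0.72051363 -0.50258319]
```

Request:
play_rows(rows=[[[1,0,0],[0,1.3,-2.5],1],[[1.5,0,0],[0,1.9,-3.7],1],[[1.5,0,0],[0,1.9,-3.7],1],[[1.5,0,0],[0,1.9,-3.7],1],[[0,0,0],[0,0,0],1]])

```text
t: 11.0
tcp_pos: [0.5093, 0.0899, 0.0912]
tool_rot: [0.488, 0.852, 0.169, 0.092]
force: [-1.8, -10.7, -1.5]
finger_gap: 0.105
gripper_force: 59.7
```

```bash
python3 - <<'E'
from h import *
s=st();print(np.array(s['ft_torque'])@C)
c=get_calibration('wrist');im,d=snapshot('wrist');save('w6.png',im);p=case(pts(d,c))*1000
np.save('w6.npy',p)
m=(d>0)&(p[...,0]>-25)&(p[...,0]<70)&(abs(p[...,1])<90)&(p[...,2]>110)&(p[...,2]<170);q=p[m]
print(m.sum(),np.degrees(np.arctan(-np.polyfit(q[:,0],q[:,2],1)[0])) if m.sum()>50 else '')
E
```

```text
t11.00 case mm [-70.2 -18.8  91.2] zaxis [ 0.378  0.01  -0.926] y [0.926 0.005 0.378] F [-6.9 -8.3 -1.5] gap 0.105 gf 59.69284236431122 q [-0.21  0.53  2.09  0.86  0.35 -1.53]
[-1.36757478  1.46064636 -0.6538799 ]
17008 5.267390842260557
```

The lid follows: it is at 5.3° (0.092 rad), above the re-latching angle. I'll keep raising it.

Request:
play_rows(rows=[[[3,0,0],[-0.3,3.9,-7.2],1],[[3,0,0],[-0.3,3.9,-7.2],1],[[3,0,0],[-0.3,3.9,-7.2],1],[[3,0,0],[0,3.9,-7.2],1],[[0,0,0],[0,0,0],1]])

```text
t: 11.47
tcp_pos: [0.5149, 0.0938, 0.12]
tool_rot: [0.491, 0.865, 0.094, 0.046]
force: [-0.2, -16.9, 2.0]
finger_gap: 0.104
gripper_force: 62.9
```

```bash
cat >> h.py <<'E'
def lid():
    s=st();print(np.array(s['ft_torque'])@C)
    p=case(s['tcp_pos'])*1000;Rt=C.T@rot(s['tool_rot']);H=np.array([85,p[1],75]);v=np.cross([0,1,0],p-H)
    print('r',np.hypot(*(p-H)[[0,2]]),'per deg tool',(Rt.T@v*np.pi/180).round(3),'tilt',np.degrees(np.arctan2(-Rt[0,2],-Rt[2,2])))
    c=get_calibration('wrist');im,d=snapshot('wrist');save('last.png',im);p=case(pts(d,c))*1000
    h=p-[85,0,75];r=np.hypot(h[...,0],h[...,2])
    m=(d>0)&(r>55)&(r<140)&(abs(p[...,1])<90)&(p[...,2]>110);q=h[m]
    # lid top plane: distance 50 from hinge line
    best=max(np.radians(np.arange(0,100,.5)),key=lambda t:(abs(q[:,0]*np.sin(t)+q[:,2]*np.cos(t)-50)<2).sum())
    print('lid deg',np.degrees(best),m.sum(),(abs(q[:,0]*np.sin(best)+q[:,2]*np.cos(best)-50)<2).sum())
E
python3 -c "
from h import *
lid()"
```

```text
t11.47 case mm [-63.5 -18.3 120. ] zaxis [ 0.208  0.016 -0.978] y [0.978 0.014 0.208] F [ -8.6 -14.6   2. ] gap 0.104 gf 62.93521687039174 q [-0.12  0.48  1.92  0.25  0.6  -0.85]
[-2.05508895  1.63793242 -0.46655406]
r 155.14730648912615 per deg tool [ 0.021  1.308 -2.371] tilt -12.011018469420678
lid deg 16.0 29282 18827
```

Request:
play_rows(rows=[[[4,-0.3,0.3],[-0.4,5.2,-9.5],1],[[4,-0.3,0.3],[-0.4,5.2,-9.5],1],[[4,-0.3,0.2],[-0.3,5.2,-9.5],1],[[4,0,0],[0,5.2,-9.5],1],[[4,0,0],[0,5.2,-9.5],1],[[0,0,0],[0,0,0],1]])

```text
t: 12.02
tcp_pos: [0.5357, 0.105, 0.1682]
tool_rot: [0.499, 0.864, -0.06, -0.035]
force: [3.2, -7.6, -0.1]
finger_gap: 0.106
gripper_force: 61.7
```

```bash
python3 -c "
from h import *
lid()"
```

```text
t12.02 case mm [-39.8 -18.9 168.2] zaxis [-0.139  0.001 -0.99 ] y [ 0.99   0.    -0.139] F [-1.  -8.2 -0.1] gap 0.106 gf 61.65564738214016 q [ 0.03  0.53  1.57 -0.07  1.16 -0.46]
[-1.01134587  0.10778922  0.25135257]
r 155.74714984004092 per deg tool [ 2.000e-03  1.308e+00 -2.383e+00] tilt 8.018152193617132
lid deg 36.0 29565 19002
```

Request:
play_rows(rows=[[[4,0,0],[-0.3,5.2,-9.5],1],[[4,0,0],[-0.3,5.2,-9.5],1],[[4,0,0],[0,5.2,-9.5],1],[[4,0,0],[0,5.2,-9.5],1],[[4,0,0],[0,5.2,-9.5],1],[[4,0,0],[0,5.2,-9.5],1],[[0,0,0],[0,0,0],1]])

```text
t: 12.65
tcp_pos: [0.5742, 0.1283, 0.2095]
tool_rot: [0.481, 0.832, -0.239, -0.141]
force: [2.7, -2.7, -0.2]
finger_gap: 0.105
gripper_force: 60.8
```

```bash
python3 -c "
from h import *
lid()"
```

```text
t12.65 case mm [  5.2 -18.1 209.5] zaxis [-0.534  0.005 -0.846] y [ 0.846  0.001 -0.534] F [ 1.  -3.6 -0.2] gap 0.105 gf 60.79892626303263 q [ 0.14  0.76  1.11 -0.2   1.8  -0.38]
[-0.56687517 -0.31246023  0.5246234 ]
r 156.40369157421253 per deg tool [ 0.011  1.243 -2.431] tilt 32.24775788532774
lid deg 58.5 29964 19654
```

The lid is at 58.5°. I'll let the paddle go and withdraw along the tool axis.

Request:
play_rows(rows=[[[0,0,0],[0,0,0],0.8],[[0,0,0],[0,0,0],0.6],[[0,0,0],[0,0,0],0.4],[[0,0,0],[0,0,0],0.4],[[0,0,0],[0,0,0],0.4],[[0,0,0],[0,0,-10],0.4],[[0,0,0],[0,0,-20],0.4],[[0,0,0],[0,0,-30],0.4],[[0,0,0],[0,0,-30],0.4],[[0,0,0],[0,0,0],0.4]])

```text
t: 13.53
tcp_pos: [0.6171, 0.1529, 0.2941]
tool_rot: [0.482, 0.834, -0.233, -0.137]
force: [-0.2, -0.0, 1.2]
finger_gap: 0.597
gripper_force: 0.0
```

```bash
python3 -c "
from h import *
lid()"
```

```text
t13.53 case mm [ 54.6 -18.1 294.1] zaxis [-0.52   0.005 -0.854] y [ 0.854  0.    -0.52 ] F [-0.2  0.1  1.2] gap 0.597 gf 0.0 q [ 0.16  0.76  0.87 -0.2   2.03 -0.41]
[ 0.0288962  -0.25214642 -0.02488858]
r 221.14697462138295 per deg tool [ 0.011  2.991 -2.44 ] tilt 31.32153313315598
lid deg 58.5 16788 12410
```

Request:
play_rows(rows=[[[0,0,0],[0,-15,6],1],[[0,0,0],[0,-25,10],1],[[0,0,0],[0,-30,12],1],[[-4,0,0],[0,-30,12],1],[[-4,0,0],[0,-17,8],1],[[-5,0,0],[0,0,0],1],[[-6,0,0],[0,0,0],1],[[-6,0,0],[0,0,0],1],[[-6,0,0],[0,0,0],1],[[0,0,0],[0,0,0],1]])

```text
t: 14.42
tcp_pos: [0.4999, 0.0884, 0.3081]
tool_rot: [0.502, 0.865, -0.005, -0.009]
force: [-1.1, -1.7, 0.0]
finger_gap: 0.004
gripper_force: 0.0
```

```bash
python3 -c "
from h import *
st()
p=case(np.load('top.npz')['p'])*1000;d=np.load('top.npz')['d']
for lo,hi in ((30,120),(120,300),(300,500),(500,800)):
    m=(d>0)&(p[...,2]>lo)&(p[...,2]<hi)&(p[...,1]<-118)&(p[...,1]>-600)&(abs(p[...,0])<300)
    q=p[m];print(lo,m.sum(),np.percentile(q,[1,99],axis=0).round() if m.sum() else '')
"
```

```text
t14.42 case mm [-79.1 -15.4 308.1] zaxis [-0.019  0.011 -1.   ] y [ 1.    -0.005 -0.019] F [-1.8 -0.9  0. ] gap 0.004 gf 0.0 q [-0.04  0.27  1.57 -0.    1.32 -0.56]
30 6092 [[-198. -550.   31.]
 [ 292. -218.  111.]]
120 1666 [[-124. -537.  129.]
 [ 153. -247.  299.]]
300 8962 [[-145. -491.  309.]
 [ 297. -125.  499.]]
500 6361 [[-201. -446.  501.]
 [ 149. -316.  706.]]
```

Request:
play_rows(rows=[[[0,0,0],[-20,0,0],1],[[0,0,0],[-30,0,20],1],[[0,0,0],[0,0,35],1],[[0,0,0],[0,0,35],1],[[0,0,0],[0,0,25],1],[[0,0,0],[0,0,10],1],[[0,0,0],[0,15,0],1],[[0,0,0],[0,15,0],1],[[0,0,0],[0,10,0],1],[[0,0,0],[0,0,0],1]])

```text
t: 15.25
tcp_pos: [0.5647, 0.0665, 0.1823]
tool_rot: [0.501, 0.866, -0.005, -0.007]
force: [0.1, -0.6, -0.1]
finger_gap: -0.001
gripper_force: 0.0
```

```bash
python3 -c "
from h import *
lid()"
```

```text
t15.25 case mm [-33.9 -66.7 182.3] zaxis [-0.015  0.008 -1.   ] y [ 1.    -0.001 -0.015] F [-0.2 -0.6 -0.1] gap -0.001 gf 0.0 q [-0.08  0.49  1.59 -0.    1.07 -0.6 ]
[-0.03434624  0.02071213  0.02298862]
r 160.1394598815662 per deg tool [ 0.019  1.84  -2.104] tilt 0.8808240720258051
lid deg 58.5 523 523
```

View pics/last.png

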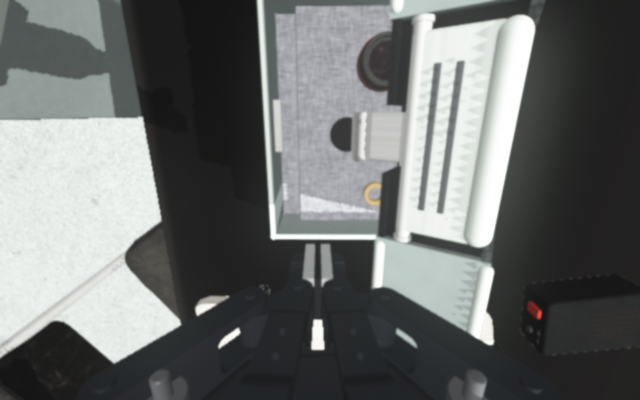

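The view shows the lid standing open with the case interior visible. The closed fingers are at (318,250), in front of the clear part of the rim. Next I push towards the back, rising slightly.

Request:
play_rows(rows=[[[0,0,0],[0,10,-3],1],[[0,0,0],[0,10,-3],1],[[0,0,0],[0,10,-3],1],[[0,0,0],[0,10,-3],1],[[0,0,0],[0,10,-3],1],[[0,0,0],[0,10,-3],1],[[0,0,0],[0,10,-2],1],[[0,0,0],[0,10,-1],1],[[0,0,0],[0,0,0],1]])

```text
t: 16.05
tcp_pos: [0.6322, 0.1055, 0.2028]
tool_rot: [0.501, 0.865, -0.005, -0.008]
force: [-0.2, -0.3, -0.1]
finger_gap: -0.003
gripper_force: 0.0
```

```bash
python3 -c "
from h import *
st()
c=get_calibration('scene');im,d=snapshot('scene');p=case(pts(d,c))*1000;save('s5.png',im)
m=(d>0)&(p[...,0]>-20)&(p[...,0]<160)&(p[...,1]>108)&(p[...,1]<122)&(p[...,2]>82)&(p[...,2]<270);q=p[m]
r=cv2.minAreaRect(q[:,[0,2]].astype(np.float32));print(m.sum(),r)
"
```

```text
t16.05 case mm [ 44.  -66.8 202.8] zaxis [-0.017  0.008 -1.   ] y [ 1.    -0.002 -0.017] F [-0.3 -0.2 -0.1] gap -0.003 gf 0.03398801840376109 q [-0.01  0.56  1.38 -0.    1.21 -0.53]
802 ((99.60336303710938, 171.253662109375), (174.33091735839844, 96.57589721679688), 81.83467864990234)
```

Request:
play_rows(rows=[[[0,0,0],[0,8,-1],1],[[0,0,0],[0,8,0],1],[[0,0,0],[0,7,0],1],[[0,0,0],[0,0,0],1],[[0,0,0],[0,0,0],1]])

```text
t: 16.52
tcp_pos: [0.6529, 0.1175, 0.2014]
tool_rot: [0.501, 0.865, -0.005, -0.008]
force: [0.2, -0.3, 0.3]
finger_gap: -0.001
gripper_force: 0.0
```

Request:
play_rows(rows=[[[0,0,0],[0,-12,0],1],[[0,0,0],[0,-35,0],1],[[0,0,0],[0,-40,0],1],[[0,0,0],[0,-40,0],1],[[0,0,0],[0,-40,-10],1],[[0,0,0],[0,-20,-30],1],[[0,0,0],[0,0,-30],1],[[0,0,0],[0,0,0],1]])

```text
t: 17.18
tcp_pos: [0.4942, 0.023, 0.2805]
tool_rot: [0.502, 0.865, -0.003, -0.003]
force: [1.9, -0.5, 0.2]
finger_gap: -0.003
gripper_force: 0.0
```

```bash
python3 -c "
from h import *
st()
c=get_calibration('scene');im,d=snapshot('scene');p=case(pts(d,c))*1000
save('s6.png',cv2.resize(im[80:280,200:420],None,fx=2.9,fy=2.9))
m=(d>0)&(p[...,0]>-20)&(p[...,0]<160)&(p[...,1]>108)&(p[...,1]<122)&(p[...,2]>82)&(p[...,2]<270);q=p[m]
print(m.sum(),cv2.minAreaRect(q[:,[0,2]].astype(np.float32)))
c=get_calibration('top');im,d=snapshot('top');p=case(pts(d,c))*1000
m=(d>0)&(p[...,0]>60)&(p[...,0]<160)&(abs(p[...,1])<110)&(p[...,2]>225)&(p[...,2]<260);q=p[m]
print('front wall',m.sum(),np.percentile(q,[2,50,98],axis=0).round(),np.degrees(np.arctan(np.polyfit(q[:,0],q[:,2],1)[0])))
"
```

```text
t17.18 case mm [-116.7  -69.2  280.5] zaxis [-0.008  0.001 -1.   ] y [ 1.    -0.004 -0.008] F [ 1.4 -1.4  0.2] gap -0.003 gf 0.0 q [-0.18  0.27  1.65 -0.    1.23 -0.7 ]
808 ((112.60846710205078, 166.56854248046875), (54.71778106689453, 168.10110473632812), 1.4872241020202637)
front wall 1304 [[  68. -106.  227.]
 [ 105.    5.  244.]
 [ 146.  106.  250.]] 2.374618011457138
```

View pics/s6.png

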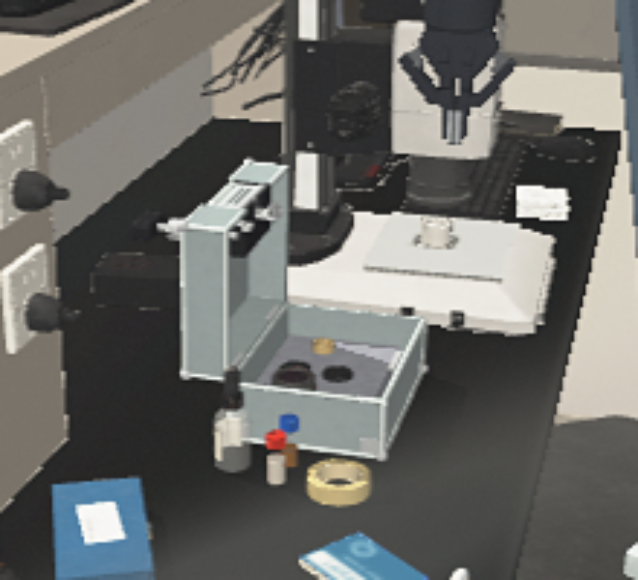

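The scene crop shows the lid upright at about 88–89°, and the bottle, vials, tape and boxes untouched. I'll check quickly that the pin is still parked and the paddle is home before handing in.

```bash
python3 -c "
from h import *
for n in('top','scene'):
    c=get_calibration(n);im,d=snapshot(n);p=case(pts(d,c))*1000
    m=(d>0)&(p[...,0]>165)&(p[...,0]<230)&(abs(p[...,1]-78)<45)&(p[...,2]>195)&(p[...,2]<260);q=p[m]
    print(n,m.sum(),np.percentile(q,[3,50,97],axis=0).round() if m.sum() else '')
    m=(d>0)&(p[...,0]>100)&(p[...,0]<160)&(abs(p[...,1])<30)&(p[...,2]>200)&(p[...,2]<275);q=p[m]
    print(' lip',m.sum(),np.percentile(q,[3,50,97],axis=0).round() if m.sum() else '')
st()"
```

```text
top 142 [[169.  54. 225.]
 [178.  78. 235.]
 [192. 100. 240.]]
 lip 186 [[101. -28. 239.]
 [114.   0. 244.]
 [127.  28. 248.]]
scene 102 [[167.  63. 222.]
 [181.  95. 233.]
 [197. 109. 239.]]
 lip 63 [[103. -27. 242.]
 [118.  -0. 244.]
 [132.  27. 248.]]
t17.38 case mm [-118.9  -66.6  274.5] zaxis [-0.018  0.01  -1.   ] y [ 1.    -0.003 -0.018] F [ 0.3  1.2 -0.1] gap -0.003 gf 0.0 q [-0.18  0.28  1.66 -0.    1.22 -0.7 ]
```

The bar still reaches x of about 197 (the parked height) and lies along y, the paddle is flush, and the gripper is touching nothing.

```bash
python3 -c "
from station import *
print(sign_off())"
```

```text
the job is handed in; nothing more can be done
None
```

The case is open and the job is handed in: the lid stands at about 88–89°, the lock pin is parked a quarter turn out, the paddle is released, and the bystanders look undisturbed in the last camera view (about 17 s of the 69 s used).

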